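# Shim and wedge a lens carrier tight in its jig

## Robot

A 6-joint arm with a two-finger parallel gripper is mounted at the origin on the work surface. World frame = base frame: x ahead of the robot, y to its left, z up, the work surface at z = 0. Lengths are in mm, angles in rad, forces in N, time in s.
With the tool pointing down it reaches from about 250 to 775 mm from the base axis. Payload 8.9 kg.
Tool frame: the origin (TCP) lies between the finger pads; the fingertips stand 17 mm ahead of it and the grasp point (between the pads) lies 2 mm behind it (r.finger_overhang is the distance from the TCP to the fingertips, in mm); z points along the fingers, y is the direction in which the jaws open and shut (so a half turn about z gives the same grasp; the last joint's range is limited). The gripper opens to 85 mm and grips with 20 to 120 N. Pads are 22 mm wide; open, the fingers measure 114 mm over their backs; the gripper's body (76 mm by 85 mm) begins 54 mm behind the grasp point. The pads swing forward as they close: fully open they stand 13 mm farther back than shut.
Start: joints at [1.206, 0.291, -0.153, 1.127, 0, 1.431], TCP at [117.534, 511.673, 213.505] pointing down, gripper open.
Joint ranges: [-2.52, 2.52], [-0.91, 1.74], [-1.3, 1.37], [-1.96, 2.02], [-1.52, 1.47], [-3.14, 3.14]. Speed limits (rad/s): [2.22, 2.22, 2.79, 3.14, 3.14, 3.14].

## Interface

Orientations are given as a unit quaternion [x, y, z, w].
In Python, from plant import r gives the robot as it stands. The module is installed in compiled form; this text tells all that it offers.
- The arm moves only by the tool step_arm, never from a script. Its argument "motion" is a list of rows, each an object with "travel": the shift along the world's x, y, z in mm, a list of three; "dr": the turn, a rotation vector about the world's x, y, z in degrees, a list of three; "jaw": the opening, from 0 (shut) to 1 (fully open). A call has 1 to 12 rows; each row is the pose to reach, as a shift and turn from the pose commanded when the call began; what a row does not reach only later rows make up. A row lasts 1/8 s, in which the tool goes at most 62.5 mm and 10.7 degrees, less where a joint would pass 70% of its speed; a pose out of reach is approached as far as the arm can. A call with a gripper value outside its range is refused whole. The fingers move at their own pace and stop on an object; the grip force is fixed at half the most. Time passes only in rows, so rows that repeat a pose let the fingers close. It gives the time, the measured TCP pose, the force and the opening at its end, in the units of the state.
- r.get_obs(): the state, without advancing time (a new reading comes with each control period).
- r.snapshot(name): name is "scene" or "top"; returns a dict with "color" (384x512x3 uint8, blue, green, red), "fovy" (degrees; the focal length in pixels is half the picture's height over the tangent of half this angle, whatever the lens; pixels are square), "cx", "cy" (the principal point, pixels), "view" (4x4, takes a point from world to camera coordinates). Camera axes: x right, y down, z forward; pixel columns grow to the right and rows downward; lengths in mm; the calibration is good to about 2 mm. A picture is of the moment at which its call begins. There is no depth.
- r.hand_in(): hands the job in, once; it reports no verdict.
The state is a dict: "clock": time; "joint_pos": joint angles; "qd": joint speeds; "tau": joint torques, N m; "eef_pos": TCP position; "eef_rot": TCP orientation; "wrist_force": force on the tool from outside, world axes, zero at the start; "torque": the same for the moment, N m; "gripper_width": finger opening in mm.
Only numpy, scipy, OpenCV 4.12 (cv2) and the standard library are available. Lean on these libraries where they do the work, as an engineer would, in place of code of your own. Each camera call takes 0.05 s, during which the arm holds its last target. There are 200 camera calls.

## Task

The lens carrier sits loose in the jig. Stand orange shims from the rack upright in the gap between carrier and steel stop, side by side, until no further shim goes all the way down, then push the red wedge down between the shims and the stop, sloped side to the stop, until you feel it bite and the carrier is pressed firmly home against the blue end wall. Finish while holding it so: still gripping the wedge and pressing it in; leave unused shims away from the jig and everything else on the table alone.

Things in the scene. Friction and masses are not known exactly. Their poses are not given: they have to be found in the camera images.
- jig: Low aluminium jig fixed to the table at any yaw: base plate 200 (x) x 90 (y) x 10 mm, origin under its centre; channel floor at z = 10 mm. The channel runs along jig x between two blue rails (43 mm apart, 14 mm high above the floor). Standing on the floor along +x: stop, gap, lens carrier, end wall.
- end_wall: Blue end wall of the jig, 16 x 60 mm, 46 mm high above the channel floor. Its inner face is the vertical plane jig x = +84 mm and faces jig -x; origin on that face at floor level.
- carrier: Loose grey block, 250 g, with an amber lens (48 mm disc) on top: 72 mm long (jig x), foot 40 mm wide and 14 mm high, then 28 mm wide up to 46 mm; lens top at 54 mm. Origin: centre of underside. It stands in the channel up to 1.5 mm short of the end wall; pushed home, its origin is at jig x = 48 mm.
- carrier_face (a point): Foot of the carrier's vertical face towards the gap, at floor level; at jig x = 12 mm when the carrier is home.
- stop: Steel stop clamped in the channel, 28 mm wide (40 at the far foot), 46 mm high, low black knob on top. Fixed, but elsewhere along the channel each time. Origin at floor level at the foot of its face towards the gap, axes as the jig's. The face leans away from the gap by 0.3 mm per mm of height. Gap at floor level, carrier home: 12 mm minus the stop's jig x, 9.5 to 22.5 mm: one or two shims.
- rack: Wooden rack fixed to the table, 170 (x) x 75 (y) x 26 mm, origin under its centre, at any yaw. Upright slots 20 mm deep (slot floor at z = 6 mm) in a row along rack x: the wedge at x = -52 mm, shims at -18, +18 and +54 mm; their axes are the rack's.
- wedge: Red tapered wedge standing in the rack, 150 g. Origin: centre of its underside, 9 mm thick (x -4.5 to +4.5). Its +x face is flat and vertical; its -x face slopes outwards 0.3 mm per mm of height, like the stop's face, to z = 56 mm; 36 mm wide (y). With all shims in that fit it jams with its underside 3 to 31 mm above the channel floor; with a shim too few it drops to the floor, loose.
- wedge_grip (a point): Centre of the black grip head on the wedge, 40 mm wide (wedge y, the way to pinch it), 26 mm thick (x), 26 mm high; the point lies at x = -8.5, z = 69 mm from the wedge's origin, the head's top at z = 82 mm.
- shim0: Orange shim plate standing in the rack: 8 mm thick (x), 40 mm wide (y; the top 4 mm 35 mm wide), 52 mm high, origin at the centre of its underside, 45 g. All three are alike; one or two are needed. Pinch it across its width near the top, standing on end as it is, fingertips not below 28 mm so that they clear rack, rails and carrier.
- shim1: Orange shim plate standing in the rack: 8 mm thick (x), 40 mm wide (y; the top 4 mm 35 mm wide), 52 mm high, origin at the centre of its underside, 45 g. All three are alike; one or two are needed. Pinch it across its width near the top, standing on end as it is, fingertips not below 28 mm so that they clear rack, rails and carrier.
- shim2: Orange shim plate standing in the rack: 8 mm thick (x), 40 mm wide (y; the top 4 mm 35 mm wide), 52 mm high, origin at the centre of its underside, 45 g. All three are alike; one or two are needed. Pinch it across its width near the top, standing on end as it is, fingertips not below 28 mm so that they clear rack, rails and carrier.
- can: Bystander: plain aluminium drinks can, 66 mm across, 115 mm tall; leave alone.
- glasses_a: Bystander: folded brass-rimmed spectacles, 130 x 60 mm, lying flat; leave alone.
- glasses_b: Bystander: folded spectacles with dark rims and green lenses, 130 x 60 mm; leave alone.
- glasses_c: Bystander: folded copper-rimmed spectacles with amber lenses, 130 x 60 mm; leave alone.
- screwdriver: Bystander: screwdriver, 150 mm, lying on the table between jig and rack; leave alone.
- jar: Bystander: small green glass jar with white lid, 52 mm across, 60 mm tall; leave alone.
- cap: Bystander: blue bottle cap, 42 mm across, 12 mm tall; leave alone.
Mind the look-alikes: they are no part of the job. What is shaped like the shim1 but pink or turquoise is not meant.

How it is judged:
By the outcome, as a careful person would: the job done as asked, in the order asked, and still so for the second after the job is handed in, while the arm keeps its last pose, push and grip.
It also fails if it takes over 72 s, if anything falls off the work surface, if the arm or the gripper's body presses on something with over 40 N, if the wrist force passes 120 N, or if a joint passes its speed limit or range.

## Working session

There is one attempt and no reset: what is moved stays moved. The work goes in short steps, Python scripts to look and compute and a tool call to move; the robot and the scene stay as the last step left them, time stands still between calls to the robot, and variables do not carry over. Pictures are saved under pics/ and viewed, on a budget of 10 in all, crops included, one or two more only if the job needs it, and the job is handed in when it is done.

Besides the shell and the picture viewer there is one more tool, called after ">>>" in YAML: its name, and indented under it one key for each argument. step_arm: Moves the arm, as the interface text tells. Its arguments: {"type":"object","properties":{"motion":{"type":"array","items":{"type":"object","properties":{"travel":{"type":"array","items":{"type":"number"}},"dr":{"type":"array","items":{"type":"number"}},"jaw":{"type":"number"}}}}},"required":["motion"]}

```bash
mkdir -p pics
python3 - <<'E'
from plant import r
import cv2,pickle
o=r.get_obs();print(o)
for n in("scene","top"):
    s=r.snapshot(n);cv2.imwrite(f"pics/{n}0.png",s["color"]);pickle.dump(s,open(f"{n}0.pkl","wb"));print(s["fovy"],s["cx"],s["cy"],s["view"])
E
```

```text
{'clock': 0.0, 'joint_pos': array([ 1.20567386e+00,  2.91285567e-01, -1.54094651e-01,  1.12670052e+00,
        1.63696597e-05,  1.43151302e+00]), 'qd': array([ 0.00088371, -0.00096526,  0.00090176,  0.00112611, -0.00025444,
        0.00012913]), 'tau': array([-1.46417693e-03, -5.37140608e+01,  3.31370509e+01,  1.60814705e-02,
       -4.85378496e-04,  4.34079311e-06]), 'eef_pos': array([117.38236609, 511.25366468, 212.94139259]), 'eef_rot': array([ 1.12679743e-01,  9.93631150e-01, -6.19845133e-04, -1.68179958e-04]), 'wrist_force': array([-1.76362228,  0.61786901, -0.7957144 ]), 'torque': array([ 0.03981509, -0.01662455, -0.01144272]), 'gripper_width': 85.51748139756691}
54.301983605917385 255.47570016296734 194.07813368480063 [[-4.51704062e-01  8.92044918e-01 -1.48089115e-02  2.20343287e+02]
 [ 6.63427490e-01  3.24748555e-01 -6.74093718e-01 -3.07177699e+02]
 [-5.96512703e-01 -3.14315510e-01 -7.38497363e-01  1.45408825e+03]
 [ 0.00000000e+00  0.00000000e+00  0.00000000e+00  1.00000000e+00]]
51.956287405371654 260.3825008251212 196.1364061988423 [[-1.27293407e-01 -9.91854469e-01  4.59356074e-03  6.15503837e+01]
 [-9.71689849e-01  1.23773488e-01 -2.01243535e-01  5.71063817e+02]
 [ 1.99035738e-01 -3.00804915e-02 -9.79530469e-01  1.01205601e+03]
 [ 0.00000000e+00  0.00000000e+00  0.00000000e+00  1.00000000e+00]]
```

View pics/top0.png

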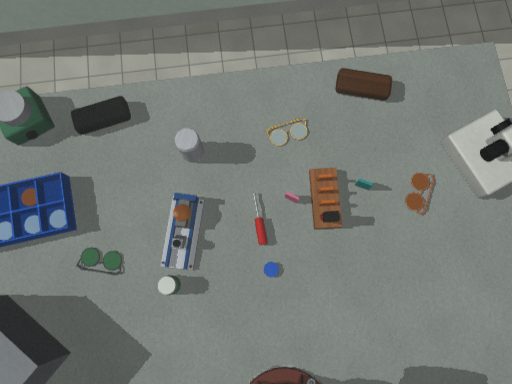

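View pics/scene0.png

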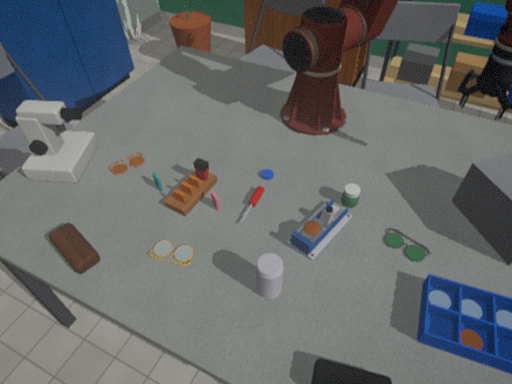

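```bash
cat > h.py <<'E'
import cv2,pickle,numpy as np
def mont(img,boxes,k,name):
    cs=[]
    for x0,y0,x1,y1 in boxes:
        c=cv2.resize(img[y0:y1,x0:x1],None,fx=k,fy=k,interpolation=cv2.INTER_CUBIC)
        c=cv2.copyMakeBorder(c,0,600-c.shape[0],0,0,cv2.BORDER_CONSTANT)
        for i in range(0,x1-x0,10): cv2.putText(c,str(x0+i),(i*k,590),0,.35,(255,255,255));cv2.line(c,(i*k,575),(i*k,580),(255,255,255))
        for i in range(0,y1-y0,10): cv2.putText(c,str(y0+i),(0,i*k+4),0,.35,(0,255,255))
        cs.append(c)
    cv2.imwrite(name,np.hstack(cs))
def proj(s,P):
    f=192/np.tan(np.radians(s["fovy"])/2); P=np.atleast_2d(P).astype(float); V=np.array(s["view"])
    c=P@V[:3,:3].T+V[:3,3]
    return np.c_[s["cx"]+f*c[:,0]/c[:,2], s["cy"]+f*c[:,1]/c[:,2]]
def ray(s,uv,z):
    f=192/np.tan(np.radians(s["fovy"])/2);V=np.array(s["view"]);R=V[:3,:3];c=-R.T@V[:3,3]
    d=R.T@np.array([(uv[0]-s["cx"])/f,(uv[1]-s["cy"])/f,1]); return c+d*(z-c[2])/d[2]
E
python3 - <<'E'
from h import *
t=cv2.imread("pics/top0.png");s=cv2.imread("pics/scene0.png")
mont(t,[(155,185,215,275),(300,160,355,235)],6,"pics/tc.png")
mont(s,[(285,190,360,260),(160,150,225,220)],5,"pics/sc.png")
E
```

```text
(no output)
```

View pics/tc.png

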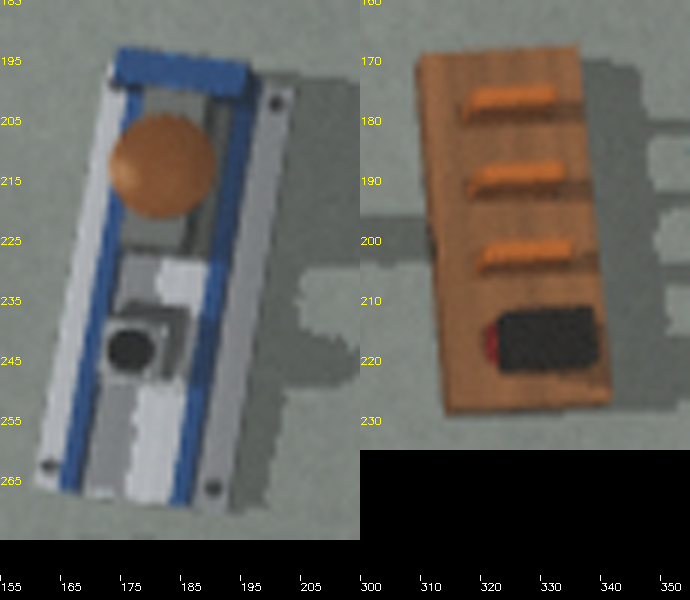

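View pics/sc.png

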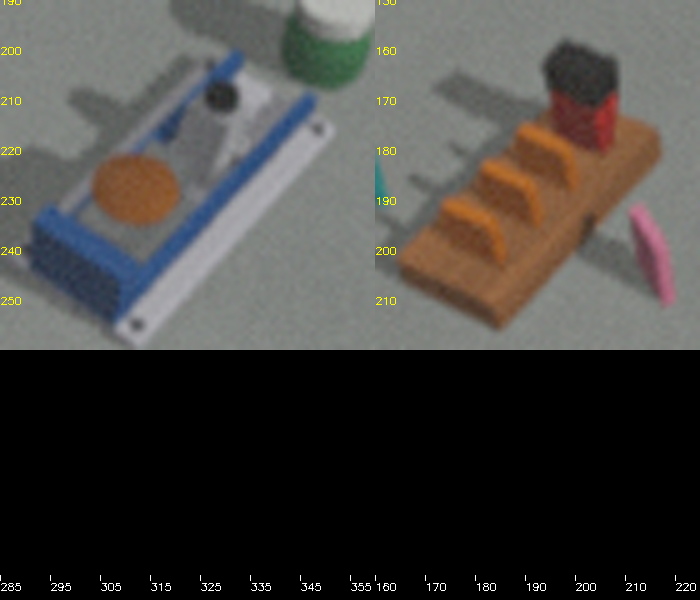

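```bash
cat > fit.py <<'E'
from h import *
from scipy.optimize import least_squares
T=pickle.load(open("top0.pkl","rb"));S=pickle.load(open("scene0.pkl","rb"))
def w(p,L):
    L=np.atleast_2d(L).astype(float);c,s=np.cos(p[2]),np.sin(p[2]);return np.c_[p[0]+c*L[:,0]-s*L[:,1],p[1]+s*L[:,0]+c*L[:,1],L[:,2]]
def px(x0,y0,k,pts,off=0): return [(x0+(X-off+.5)/k-.5,y0+(Y+.5)/k-.5) for X,Y in pts]
def fit(name,obs,p0):
    def res(q):
        e=[]
        for i,(cam,L,uv) in enumerate(obs):
            e.append(proj(cam,w(q,L))-np.array(uv))
        return np.concatenate([x.ravel() for x in e])
    s=least_squares(res,p0,loss="soft_l1");print(name,s.x[:2].round(1),np.degrees(s.x[2]).round(2));print(res(s.x).reshape(-1,2).round(1).tolist());return s.x
if __name__=="__main__":
    for c in(T,S):
        V=np.array(c["view"]);print("cam",(-V[:3,:3].T@V[:3,3]).round())
    a,b=85,37.5
    R=fit("rack",[(T,[(a,b,26),(a,-b,26),(-a,-b,26),(-a,b,26)],px(300,160,6,[(422,55),(578,46),(610,400),(447,411)],360)),
     (S,[(a,-b,26),(a,b,26),(a,b,0),(-a,b,26)],px(160,150,5,[(400,266),(500,313),(500,330),(660,135)],375))],[400,-100,0])
    J=fit("jig",[(T,[(-100,45,10),(-100,-45,10),(100,-45,10)],px(155,185,6,[(35,487),(232,512),(296,88)])),
     (T,[(100,30,56),(100,-30,56),(84,-30,56),(84,30,56)],px(155,185,6,[(118,46),(252,66),(246,97),(112,81)])),
     (S,[(100,30,56),(100,-30,56),(-100,45,10),(100,45,10)],px(285,190,5,[(120,292),(45,207),(335,130),(135,347)]))],[400,200,0])
    np.save("fit.npy",[R,J])
    for z,n,uv,cam in[(64,"lensT",px(155,185,6,[(163,166)])[0],T),(64,"lensS",px(285,190,5,[(136,188)])[0],S)]:
        P=ray(cam,uv,z);c,s=np.cos(J[2]),np.sin(J[2]);d=P[:2]-J[:2];print(n,c*d[0]+s*d[1],-s*d[0]+c*d[1])
    # overlays: stop hypotheses
    for nm,cam,box,k in(("t",T,(155,185,215,275),6),("s",S,(285,190,360,260),6)):
        c=cv2.resize(cam["color"][box[1]:box[3],box[0]:box[2]],None,fx=k,fy=k,interpolation=cv2.INTER_CUBIC);out=[c.copy()]
        def line(L,col):
            q=((proj(cam,w(J,L))-box[:2]+.5)*k-.5).round().astype(int);cv2.polylines(c,[q],False,col,1)
        line([(12,14,56),(12,-14,56),(12,-14,24)],(0,255,255));line([(12,-20,24),(12,20,24),(12,20,10),(12,-20,10)],(0,255,255))
        for xs,col in((-10.5,(0,0,255)),(2.5,(0,255,0))):
            line([(xs,-14,10),(xs,14,10),(xs-13.8,14,56),(xs-13.8,-14,56),(xs,-14,10)],col)
        out.append(c);im=np.hstack(out);cv2.imwrite(f"pics/ov_{nm}.png",im[:, :] if nm=="t" else cv2.resize(im,None,fx=.88,fy=.88))
E
python3 fit.py
```

```text
cam [ 361.   21. 1106.]
cam [1171.  360.  870.]
rack [ 555.1 -190.6] -5763.92
[[-1.1, -0.1], [-0.8, -0.1], [-0.2, 0.3], [-0.1, 0.0], [-0.9, -1.4], [-1.2, -1.2], [0.2, 1.0], [-0.2, -0.9]]
jig [510.5 216. ] -14.57
[[-0.5, 0.3], [-0.8, 0.4], [-0.1, -0.2], [-0.0, 0.1], [-0.6, -0.5], [-0.5, 0.0], [-0.0, -0.1], [-0.3, -2.4], [-3.5, 2.4], [-0.4, -1.0], [-0.2, -0.6]]
lensT 47.25674327393523 -1.1122397954851841
lensS 50.58715141600771 4.659440993360395
```

View pics/ov_t.png

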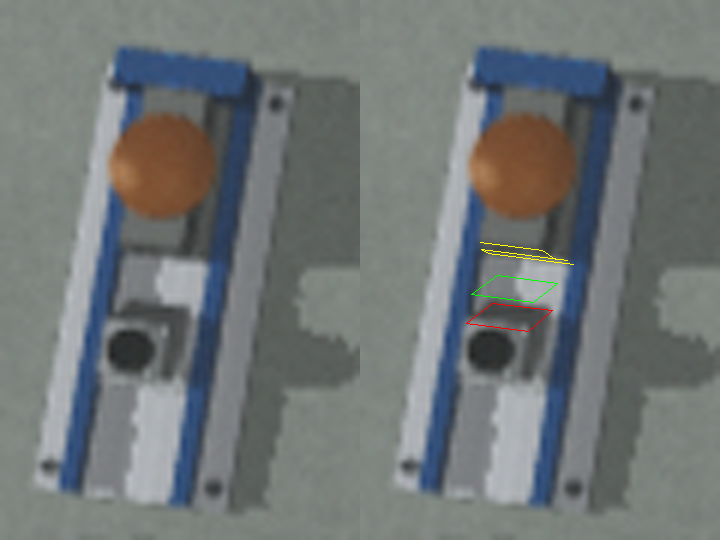

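View pics/ov_s.png

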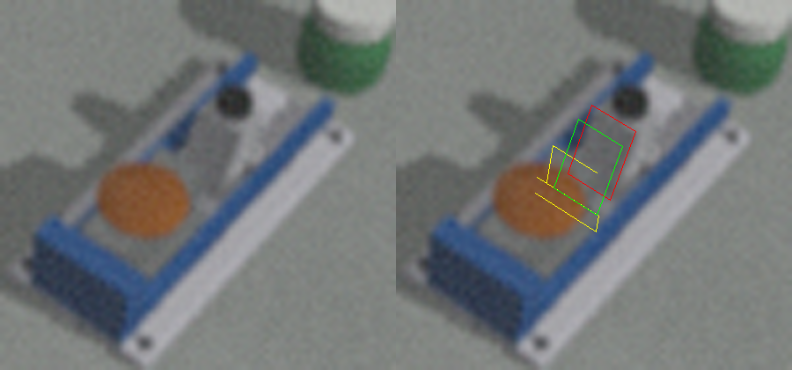

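Run:
```python
from fit import *
R,J=np.load("fit.npy");
tp=px(300,160,6,[(512,98),(519,177),(528,254),(548,339)],360)
sp=px(160,150,5,[(474,227),(512,187),(548,152)],375)
for n,x,z in(("54",54,58),("18",18,58),("-18",-18,58),("head",-60.5,88)):
    i=["54","18","-18","head"].index(n)
    print(n,"model",w(R,[(x,0,z)])[0].round(1),"T",ray(T,tp[i],z).round(1))
ang=R[2]%(2*np.pi);print(np.degrees(ang)-360)
# orange/black masks in the top view for width edges
c=T["color"][160:235,300:355].astype(int)
from scipy import ndimage as nd
m=(c[...,2]>175)&(c[...,0]<80)
l,n=nd.label(m)
for i in range(1,n+1):
    if (l==i).sum()>8: 
        v,u=nd.center_of_mass(l==i);print((l==i).sum(),u+300,v+160,ray(T,(u+300,v+160),58).round(1))
```

```text
54 model [ 609.  -194.3   58. ] T [ 608.1 -194.4   58. ]
18 model [ 573.1 -191.8   58. ] T [ 571.1 -191.6   58. ]
-18 model [ 537.2 -189.4   58. ] T [ 535.4 -189.9   58. ]
head model [ 494.8 -186.5   88. ] T [ 492.1 -186.5   88. ]
-3.9202900044065814
12 324.5833333333333 175.08333333333334 [ 610.5 -193.9   58. ]
12 326.5 188.0 [ 573.9 -193.2   58. ]
```

>>> step_arm:
  motion:
    - {"travel": [210, -350, -20], "dr": [0, 0, 9], "jaw": 1}
    - {"travel": [210, -350, -20], "dr": [0, 0, 9], "jaw": 1}
    - {"travel": [210, -350, -20], "dr": [0, 0, 9], "jaw": 1}
    - {"travel": [210, -350, -20], "dr": [0, 0, 9], "jaw": 1}
    - {"travel": [210, -350, -20], "dr": [0, 0, 9], "jaw": 1}
    - {"travel": [210, -350, -20], "dr": [0, 0, 9], "jaw": 1}
    - {"travel": [419, -701, -60], "dr": [0, 0, 9], "jaw": 1}
    - {"travel": [419, -701, -60], "dr": [0, 0, 9], "jaw": 1}
    - {"travel": [419, -701, -60], "dr": [0, 0, 9], "jaw": 1}
    - {"travel": [419, -701, -60], "dr": [0, 0, 9], "jaw": 1}
    - {"travel": [419, -701, -60], "dr": [0, 0, 9], "jaw": 1}
    - {"travel": [419, -701, -60], "dr": [0, 0, 9], "jaw": 1}

```text
clock: 1.6
eef_pos: [501.9, -132.3, 159.6]
eef_rot: [0.035, 0.999, 0.0, -0.0]
wrist_force: [1.1, 0.8, 0.7]
gripper_width: 85.5
```

>>> step_arm:
  motion:
    - {"travel": [34, -57, -20], "dr": [0, 0, 0], "jaw": 1}
    - {"travel": [34, -57, -40], "dr": [0, 0, 0], "jaw": 1}
    - {"travel": [34, -57, -40], "dr": [0, 0, 0], "jaw": 1}

```text
clock: 1.98
eef_pos: [533.8, -187.2, 118.0]
eef_rot: [0.035, 0.999, 0.001, -0.002]
wrist_force: [-0.4, 0.2, -0.2]
gripper_width: 85.9
```

>>> step_arm:
  motion:
    - {"travel": [2, -2, -35], "dr": [0, 0, 0], "jaw": 1}
    - {"travel": [2, -2, -62], "dr": [0, 0, 0], "jaw": 1}
    - {"travel": [2, -2, -62], "dr": [0, 0, 0], "jaw": 1}

```text
clock: 2.35
eef_pos: [535.9, -187.8, 57.4]
eef_rot: [0.034, 0.999, 0.001, -0.001]
wrist_force: [0.5, 0.2, 0.9]
gripper_width: 85.3
```

Run:
```python
from plant import r
from h import *
print(r.get_obs()["eef_pos"],r.get_obs()["wrist_force"])
a=r.snapshot("top")["color"];b=r.snapshot("scene")["color"]
mont(a,[(290,160,355,250)],6,"pics/g1.png");mont(b,[(150,110,235,220)],5,"pics/g2.png")
x=cv2.imread("pics/g1.png");y=cv2.imread("pics/g2.png");cv2.imwrite("pics/g.png",np.hstack([x,y[:600]])[:, :800])
```

```text
[ 535.88407067 -187.76275445   57.37498065] [0.4994232  0.20343976 0.9047883 ]
```

View pics/g.png

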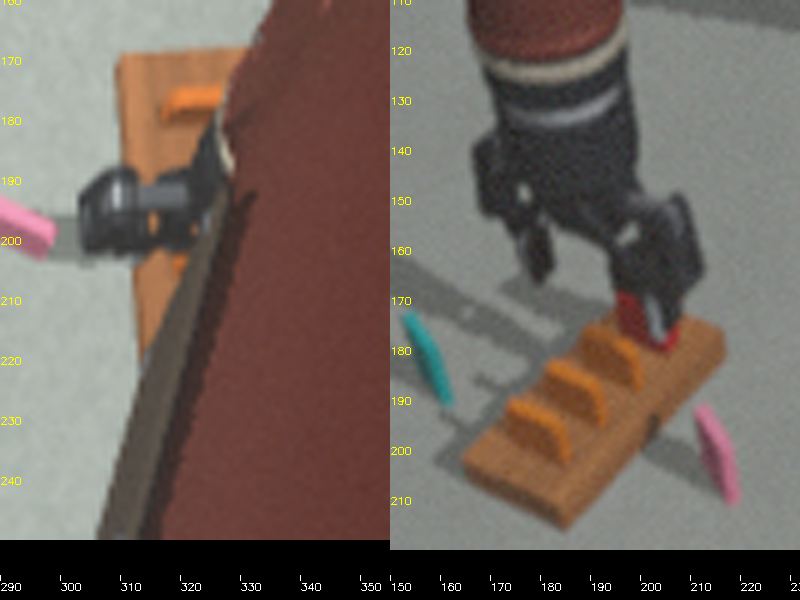

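Run:
```python
from fit import *
print(proj(S,[(538.5,-145,45),(533,-230,45),(536,-188,58),(536.5,-189.7,58)]), proj(S,w(np.load("fit.npy")[0],[(-18,0,58),(-18,20,54),(-18,-20,54),(-18,20,26)])))
```

```text
[[205.48735602 185.13889699]
 [183.40000769 175.4111542 ]
 [193.54640571 177.24637102]
 [192.99231991 177.17813979]] [[192.96145718 177.3446604 ]
 [198.36715396 180.57769844]
 [187.97829263 175.9761584 ]
 [199.51216305 186.87246284]]
```

>>> step_arm:
  motion:
    - {"travel": [0, -1, -6], "dr": [0, 0, 0], "jaw": 1}
    - {"travel": [0, -1, -6], "dr": [0, 0, 0], "jaw": 0.3}
    - {"travel": [0, -1, -6], "dr": [0, 0, 0], "jaw": 0.3}
    - {"travel": [0, -1, -6], "dr": [0, 0, 0], "jaw": 0.3}
    - {"travel": [0, -1, -6], "dr": [0, 0, 0], "jaw": 0.3}
    - {"travel": [0, -1, -6], "dr": [0, 0, 0], "jaw": 0.3}

```text
clock: 3.2
eef_pos: [537.4, -190.3, 52.0]
eef_rot: [0.034, 0.999, -0.0, 0.0]
wrist_force: [-0.0, -0.1, -0.5]
gripper_width: 25.5
```

Run:
```python
from plant import r
from h import *
b=r.snapshot("scene")["color"]
mont(b,[(150,110,235,220)],5,"pics/g3.png")
```

```text
(no output)
```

View pics/g3.png

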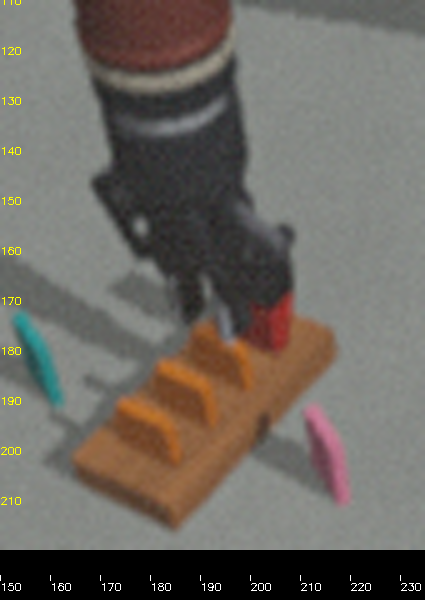

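Run:
```python
from fit import *
from plant import r
print(r.finger_overhang)
for z in(35,41,58,66): print(z,ray(S,(193,176),z))
print("top shim in S at 58",ray(S,(194.6,178),58), "others", ray(S,((160,150)[0]+(474-375)/5,150+225/5),58))
print(r.get_obs()["eef_pos"])
print(np.array(r.snapshot("scene")["view"])-S["view"])
```

```text
17.0
35 [ 514.08145175 -208.17289056   35.        ]
41 [ 518.7994766  -204.08865307   41.        ]
58 [ 532.16721367 -192.51664685   58.        ]
66 [ 538.45791347 -187.07099687   66.        ]
top shim in S at 58 [ 537.32917813 -183.28211827   58.        ] others [ 615.98162987 -183.74684249   58.        ]
[ 537.28423711 -190.24292273   51.97538028]
[[0. 0. 0. 0.]
 [0. 0. 0. 0.]
 [0. 0. 0. 0.]
 [0. 0. 0. 0.]]
```

>>> step_arm:
  motion:
    - {"travel": [0, 0, 0], "dr": [0, 0, 0], "jaw": 1}
    - {"travel": [0, 0, 0], "dr": [0, 0, 0], "jaw": 1}
    - {"travel": [0, 0, 0], "dr": [0, 0, 0], "jaw": 1}
    - {"travel": [0, 0, 0], "dr": [0, 0, 0], "jaw": 1}
    - {"travel": [0, 0, -8], "dr": [0, 0, 0], "jaw": 1}
    - {"travel": [0, 0, -8], "dr": [0, 0, 0], "jaw": 1}
    - {"travel": [0, 0, -8], "dr": [0, 0, 0], "jaw": 0.4}
    - {"travel": [0, 0, -8], "dr": [0, 0, 0], "jaw": 0.4}
    - {"travel": [0, 0, -8], "dr": [0, 0, 0], "jaw": 0.4}
    - {"travel": [0, 0, -8], "dr": [0, 0, 0], "jaw": 0.4}

```text
clock: 4.55
eef_pos: [537.4, -190.3, 44.1]
eef_rot: [0.034, 0.999, -0.0, 0.0]
wrist_force: [-0.6, 0.7, 0.0]
gripper_width: 34.1
```

Run:
```python
from plant import r
from h import *
b=r.snapshot("scene")["color"]
mont(b,[(150,110,235,220)],5,"pics/g4.png")
```

```text
(no output)
```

View pics/g4.png

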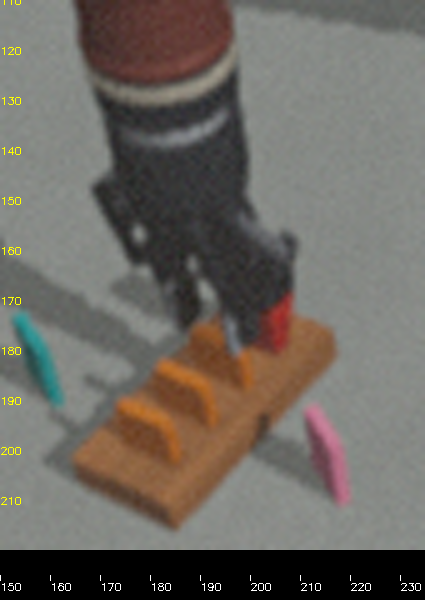

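>>> step_arm:
  motion:
    - {"travel": [0, 0, -1.5], "dr": [0, 0, 0], "jaw": 0.4}
    - {"travel": [0, 0, -3], "dr": [0, 0, 0], "jaw": 0.4}
    - {"travel": [0, 0, -4.5], "dr": [0, 0, 0], "jaw": 0.4}
    - {"travel": [0, 0, -4.5], "dr": [0, 0, 0], "jaw": 0.4}

```text
clock: 5.1
eef_pos: [537.4, -190.3, 39.5]
eef_rot: [0.034, 0.999, -0.0, 0.0]
wrist_force: [0.5, -1.1, -0.0]
gripper_width: 33.9
```

Run:
```python
from plant import r
from h import *
b=r.snapshot("scene")["color"];a=r.snapshot("top")["color"]
k=9
B=cv2.resize(b[155:215,165:215],None,fx=k,fy=k,interpolation=cv2.INTER_CUBIC);A=cv2.resize(a[160:240,300:350],None,fx=7,fy=7,interpolation=cv2.INTER_CUBIC)
A=cv2.copyMakeBorder(A,0,40,0,0,cv2.BORDER_CONSTANT)[:600];B=cv2.copyMakeBorder(B,0,60,0,0,cv2.BORDER_CONSTANT)
A=cv2.convertScaleAbs(A,alpha=1.6,beta=20);B=cv2.convertScaleAbs(B,alpha=1.6,beta=20)
cv2.imwrite("pics/g5.png",np.hstack([A,B]))
```

```text
(no output)
```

View pics/g5.png

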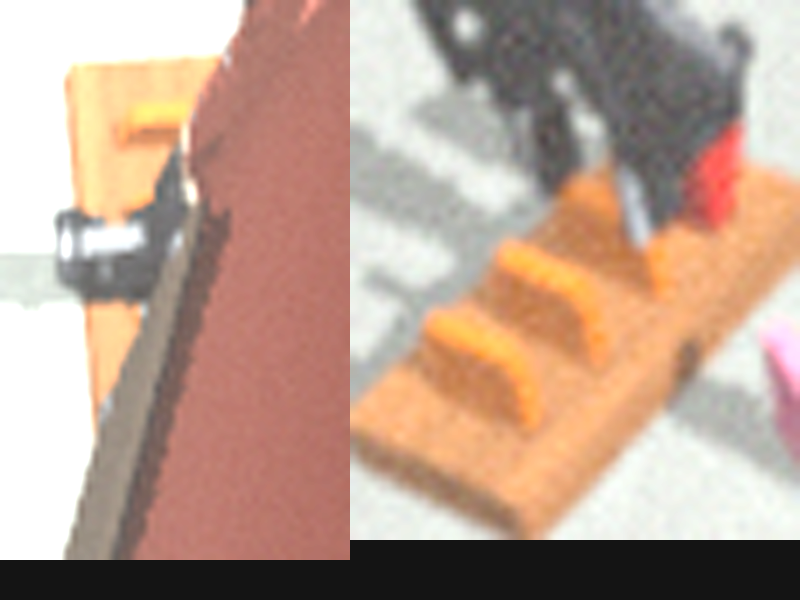

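>>> step_arm:
  motion:
    - {"travel": [0, 4, 0], "dr": [0, 0, 0], "jaw": 1}
    - {"travel": [0, 4, 0], "dr": [0, 0, 0], "jaw": 1}
    - {"travel": [0, 4, 0], "dr": [0, 0, 0], "jaw": 1}
    - {"travel": [0, 4, 0], "dr": [0, 0, 0], "jaw": 1}
    - {"travel": [0, 4, -4], "dr": [0, 0, 0], "jaw": 0.3}
    - {"travel": [0, 4, -4], "dr": [0, 0, 0], "jaw": 0.3}
    - {"travel": [0, 4, -4], "dr": [0, 0, 0], "jaw": 0.3}
    - {"travel": [0, 4, -4], "dr": [0, 0, 0], "jaw": 0.3}
    - {"travel": [0, 4, -4], "dr": [0, 0, 0], "jaw": 0.3}

```text
clock: 6.32
eef_pos: [538.6, -188.9, 36.8]
eef_rot: [0.035, 0.999, -0.002, 0.001]
wrist_force: [-1.7, -7.8, 6.2]
gripper_width: 30.0
```

Run:
```python
from plant import r
from h import *
print(r.get_obs()["eef_pos"],r.get_obs()["wrist_force"],r.get_obs()["gripper_width"],r.get_obs()["torque"])
b=r.snapshot("scene")["color"]
B=cv2.resize(b[140:205,170:225],None,fx=9,fy=9,interpolation=cv2.INTER_CUBIC)
cv2.imwrite("pics/g6.png",cv2.convertScaleAbs(B,alpha=1.5,beta=10))
```

```text
[ 538.59663989 -188.85586464   36.75542918] [-1.68975869 -7.83265409  6.23955661] 30.03565575818731 [-1.89331371  0.2214967  -0.03746648]
```

View pics/g6.png

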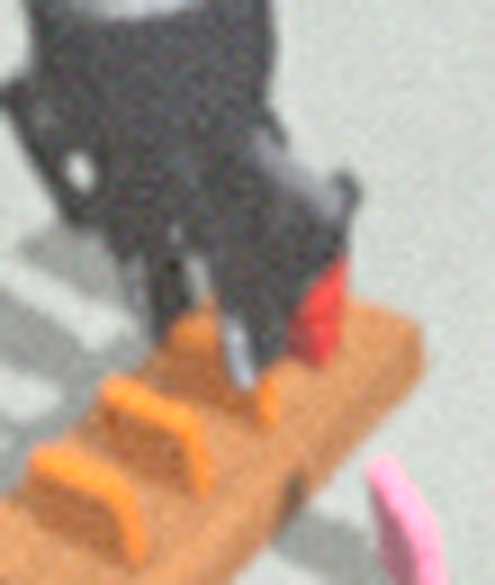

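>>> step_arm:
  motion:
    - {"travel": [0, 0, 6], "dr": [0, 0, 0], "jaw": 1}
    - {"travel": [0, 0, 6], "dr": [0, 0, 0], "jaw": 1}
    - {"travel": [0, 2, 6], "dr": [0, 0, 0], "jaw": 1}
    - {"travel": [0, 2, 0], "dr": [0, 0, 0], "jaw": 1}
    - {"travel": [0, 2, -6], "dr": [0, 0, 0], "jaw": 1}
    - {"travel": [0, 2, -6], "dr": [0, 0, 0], "jaw": 1}

```text
clock: 7.12
eef_pos: [536.7, -183.9, 28.6]
eef_rot: [0.034, 0.999, 0.0, -0.001]
wrist_force: [-0.3, 0.9, 0.0]
gripper_width: 85.5
```

>>> step_arm:
  motion:
    - {"travel": [0, 0, 0], "dr": [0, 0, 0], "jaw": 0.44}
    - {"travel": [0, 0, 0], "dr": [0, 0, 0], "jaw": 0.44}
    - {"travel": [0, 0, 0], "dr": [0, 0, 0], "jaw": 0.44}
    - {"travel": [0, 0, 0], "dr": [0, 0, 0], "jaw": 0.44}

```text
clock: 7.62
eef_pos: [539.2, -188.3, 31.3]
eef_rot: [0.035, 0.999, -0.004, 0.002]
wrist_force: [0.1, -13.5, 6.4]
gripper_width: 37.8
```

Run:
```python
from plant import r
from h import *
o=r.get_obs();print(o["eef_pos"],o["wrist_force"],o["torque"])
b=r.snapshot("scene")["color"]
B=cv2.resize(b[140:205,170:225],None,fx=9,fy=9,interpolation=cv2.INTER_CUBIC)
cv2.imwrite("pics/g7.png",cv2.convertScaleAbs(B,alpha=1.5,beta=10))
```

```text
[ 539.20559977 -188.32601374   31.27092885] [  0.09784997 -13.45704617   6.43630623] [-3.00058233  0.16438655 -0.07380666]
```

View pics/g7.png

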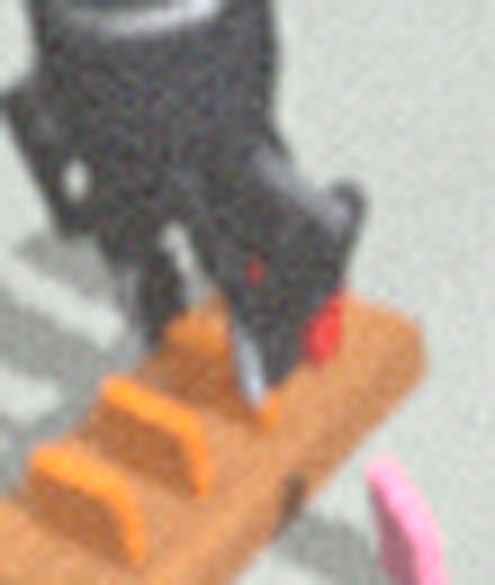

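>>> step_arm:
  motion:
    - {"travel": [0, 0, 0], "dr": [0, 0, 0], "jaw": 1}
    - {"travel": [0, 0, 0], "dr": [0, 0, 0], "jaw": 1}
    - {"travel": [0, -3, 0], "dr": [0, 0, 0], "jaw": 1}
    - {"travel": [0, -3, -8], "dr": [0, 0, 0], "jaw": 1}
    - {"travel": [0, -3, -12], "dr": [0, 0, 0], "jaw": 1}
    - {"travel": [0, -3, -12], "dr": [0, 0, 0], "jaw": 0.8}
    - {"travel": [0, -3, -12], "dr": [0, 0, 0], "jaw": 0.7}
    - {"travel": [0, -3, -12], "dr": [0, 0, 0], "jaw": 0.7}

```text
clock: 8.68
eef_pos: [537.4, -187.3, 17.6]
eef_rot: [0.034, 0.999, -0.0, 0.0]
wrist_force: [0.7, 1.5, 0.0]
gripper_width: 60.0
```

>>> step_arm:
  motion:
    - {"travel": [0, 0, 0], "dr": [0, 0, 0], "jaw": 0.3}
    - {"travel": [0, 0, 0], "dr": [0, 0, 0], "jaw": 0.3}
    - {"travel": [0, 0, 0], "dr": [0, 0, 0], "jaw": 0.3}
    - {"travel": [0, 0, 0], "dr": [0, 0, 0], "jaw": 0.3}

```text
clock: 9.18
eef_pos: [538.3, -189.6, 18.6]
eef_rot: [0.035, 0.999, -0.002, 0.001]
wrist_force: [-0.4, -7.8, 5.8]
gripper_width: 38.1
```

>>> step_arm:
  motion:
    - {"travel": [0, -2, 10], "dr": [0, 0, 0], "jaw": 0.3}
    - {"travel": [0, -2, 40], "dr": [0, 0, 0], "jaw": 0.3}
    - {"travel": [0, -2, 90], "dr": [0, 0, 0], "jaw": 0.3}
    - {"travel": [0, -2, 90], "dr": [0, 0, 0], "jaw": 0.3}

```text
clock: 9.68
eef_pos: [539.9, -190.3, 111.4]
eef_rot: [0.034, 0.999, -0.001, 0.003]
wrist_force: [0.9, 0.2, -0.8]
gripper_width: 38.1
```

>>> step_arm:
  motion:
    - {"travel": [-23, 404, 0], "dr": [0, 0, -10.5], "jaw": 0.3}
    - {"travel": [-23, 404, 0], "dr": [0, 0, -10.5], "jaw": 0.3}
    - {"travel": [-23, 404, 0], "dr": [0, 0, -10.5], "jaw": 0.3}
    - {"travel": [-23, 404, 0], "dr": [0, 0, -10.5], "jaw": 0.3}
    - {"travel": [-23, 404, 0], "dr": [0, 0, -10.5], "jaw": 0.3}
    - {"travel": [-23, 404, 0], "dr": [0, 0, -10.5], "jaw": 0.3}
    - {"travel": [-23, 404, 0], "dr": [0, 0, -10.5], "jaw": 0.3}
    - {"travel": [-23, 404, 0], "dr": [0, 0, -10.5], "jaw": 0.3}
    - {"travel": [-23, 404, 0], "dr": [0, 0, -10.5], "jaw": 0.3}
    - {"travel": [-23, 404, 0], "dr": [0, 0, -10.5], "jaw": 0.3}

```text
clock: 10.92
eef_pos: [514.4, 213.7, 107.3]
eef_rot: [0.126, 0.992, -0.0, -0.0]
wrist_force: [-0.4, 0.1, -1.3]
gripper_width: 37.9
```

```bash
cat > look.py <<'E'
from plant import r
from h import *
import sys
o=r.get_obs();print(o["eef_pos"].round(1),o["wrist_force"].round(1),o["gripper_width"],2*np.degrees(np.arctan2(o["eef_rot"][0],o["eef_rot"][1])))
n=sys.argv[1];a=r.snapshot("top");b=r.snapshot("scene");pickle.dump((a,b),open(n+".pkl","wb"))
x0,y0,x1,y1=map(int,sys.argv[2].split(","));A=cv2.resize(a["color"][y0:y1,x0:x1],None,fx=6,fy=6,interpolation=cv2.INTER_CUBIC)
x0,y0,x1,y1=map(int,sys.argv[3].split(","));B=cv2.resize(b["color"][y0:y1,x0:x1],None,fx=6,fy=6,interpolation=cv2.INTER_CUBIC)
h=max(A.shape[0],B.shape[0]);P=lambda I:cv2.convertScaleAbs(cv2.copyMakeBorder(I,0,h-I.shape[0],0,0,cv2.BORDER_CONSTANT),alpha=1.4,beta=10)
cv2.imwrite(f"pics/{n}.png",np.hstack([P(A),P(B)])[:600,:800])
E
python3 look.py j1 155,180,215,275 285,165,357,260
```

```text
[514.4 213.7 107.3] [-0.4  0.1 -1.3] 37.898594291197824 14.520603986706245
```

View pics/j1.png

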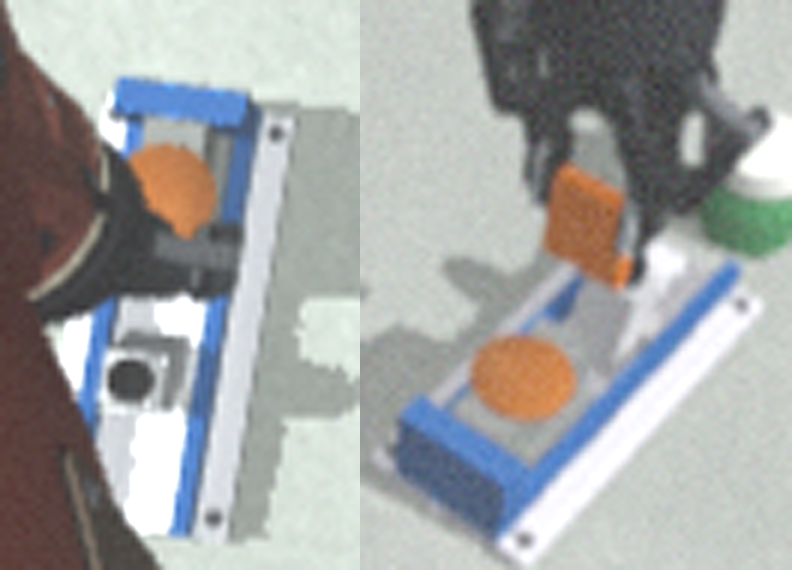

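Run:
```python
from fit import *
pts=[(557,185),(626,208),(616,287),(546,245)]  # approx left-shoulder, right-shoulder, bottom right, bottom left of +x face
uv=px(285,165,6,pts,360)
for cam in (S,):
    def res(q):
        L=[(4,-20,48),(4,20,48),(4,20,0),(4,-20,0)]
        P=w((q[0],q[1],np.radians(-14.5)),np.array(L)+[0,0,q[2]]);return (proj(cam,P)-uv).ravel()
    s=least_squares(res,[514,214,60]);print(s.x,s.fun.round(1))
    res2=lambda z:res([514.4,213.7,z[0]]);s=least_squares(res2,[60]);print(s.x,s.fun.round(1))
# robot tip expected
print(proj(S,[(514.4+5,213.7+20,z) for z in(80,90,97,110,120)]), "obs right tip",px(285,165,6,[(640,280)],360))
J=np.load("fit.npy")[1]
```

```text
[447.63399653 200.87715952  21.74793815] [ 0.  -1.1  0.2  1.8 -0.3 -0.5  0.1 -0.3]
[97.58387076] [-1.3 -2.1  0.1  1.5 -0.6  0.3 -1.3 -0.1]
[[326.8988344  216.04846545]
 [327.36881157 213.69725351]
 [327.70192924 212.03072526]
 [328.32981003 208.88954967]
 [328.82114778 206.43147457]] obs right tip [(331.25, 211.25)]
```

Run:
```python
from fit import *
c,s=np.cos(np.radians(-14.5)),np.sin(np.radians(-14.5))
for z in(97,110,130):
  for dy in(-19,-33):
    for dx in(-11,11):
        P=(514.4+c*dx-s*dy,213.7+s*dx+c*dy,z);p=proj(T,[P])[0];print(z,dy,dx,"montage",((p-[155,180]+.5)*6-.5).round(), "S",((proj(S,[P])[0]-[285,165]+.5)*6+[359.5,0]).round())
```

```text
97 -19 -11 montage [172. 313.] S [559. 228.]
97 -19 11 montage [180. 262.] S [531. 256.]
97 -33 -11 montage [204. 317.] S [534. 213.]
97 -33 11 montage [212. 266.] S [506. 240.]
110 -19 -11 montage [166. 309.] S [562. 209.]
110 -19 11 montage [174. 258.] S [534. 237.]
110 -33 -11 montage [199. 313.] S [537. 194.]
110 -33 11 montage [207. 262.] S [508. 221.]
130 -19 -11 montage [157. 304.] S [567. 179.]
130 -19 11 montage [165. 251.] S [538. 207.]
130 -33 -11 montage [190. 308.] S [541. 164.]
130 -33 11 montage [199. 256.] S [512. 191.]
```

```bash
cat > seg.py <<'E'
from fit import *
def corners(img,box):
    x0,y0,x1,y1=box;c=cv2.resize(img[y0:y1,x0:x1],None,fx=8,fy=8,interpolation=cv2.INTER_CUBIC)
    h=cv2.cvtColor(c,cv2.COLOR_BGR2HSV);m=cv2.inRange(h,(5,130,50),(20,255,255))
    k,_=cv2.findContours(m,cv2.RETR_EXTERNAL,cv2.CHAIN_APPROX_NONE);k=max(k,key=cv2.contourArea)
    p=cv2.approxPolyDP(k,8,True)[:,0];return (p+.5)/8-.5+[x0,y0], cv2.contourArea(k)/64
if __name__=="__main__":
    a,b=pickle.load(open("j1.pkl","rb"))
    p,A=corners(b["color"],(305,185,340,216));print(p.round(1).tolist(),A)
    for z in(75,97):
        L=[(4,-20,0),(4,20,0),(4,20,48),(4,17.5,52),(4,-17.5,52),(4,-20,48),(-4,20,0),(-4,20,48)]
        print(z,proj(S,w((514.4,213.7,np.radians(-14.5)),np.array(L)+[0,0,z])).round(1).tolist())
E
python3 seg.py
```

```text
[[318.4, 192.1], [316.2, 197.7], [316.1, 205.8], [328.1, 211.8], [329.8, 208.7], [326.2, 206.9], [327.9, 197.4]] 166.0546875
75 [[313.5, 210.6], [325.6, 218.0], [327.9, 206.5], [327.3, 205.0], [316.2, 198.5], [315.3, 199.0], [327.3, 216.3], [329.6, 204.7]]
97 [[314.3, 205.4], [326.6, 212.8], [329.0, 200.9], [328.4, 199.4], [317.1, 192.9], [316.1, 193.5], [328.3, 211.1], [330.7, 199.2]]
```

Run:
```python
from fit import *
tj=[(-100,45,10),(-100,-45,10),(100,-45,10),(100,30,56),(100,-30,56),(84,-30,56),(84,30,56),(-100,21.5,24),(-100,-21.5,24)]
to=px(155,185,6,[(35,487),(232,512),(296,88),(118,46),(252,66),(246,97),(112,81),(82,492),(172,502)])
J=fit("T only",[(T,tj[:7],to[:7])],[510,216,-.25])
def lj(P):
    c,s=np.cos(J[2]),np.sin(J[2]);d=P[:2]-J[:2];return np.round([c*d[0]+s*d[1],-s*d[0]+c*d[1]],1)
def blob(cam,box):
    x0,y0,x1,y1=box;h=cv2.cvtColor(cam["color"][y0:y1,x0:x1],cv2.COLOR_BGR2HSV);m=cv2.inRange(h,(3,100,40),(22,255,255))
    M=cv2.moments(m,True);return M["m10"]/M["m00"]+x0,M["m01"]/M["m00"]+y0,M["m00"]
for n,c,b in(("T",T,(165,198,195,226)),("S",S,(300,215,325,240))):
    q=blob(c,b);print(n,q,lj(ray(c,q[:2],62)))
np.save("J.npy",J)
for x in(4,8,0,-4): print(x,w(J,[(x,0,0)]).round(1))
# stop knob & floor features
print("knob",lj(ray(T,px(155,185,6,[(131,350)])[0],62)),"stop top far/near", [lj(ray(T,px(155,185,6,[q])[0],56)).tolist() for q in[(108,318),(105,370),(160,325)]],"foot", [lj(ray(T,px(155,185,6,[q])[0],10)).tolist() for q in[(122,300),(188,308)]], "carrier top edge",lj(ray(T,px(155,185,6,[(150,247)])[0],56)),"foot",lj(ray(T,px(155,185,6,[(165,258)])[0],24)))
```

```text
T only [510.3 214.9] -14.36
[[0.0, 0.4], [-0.3, 0.3], [0.1, -0.3], [0.3, 0.1], [-0.3, -0.6], [-0.2, -0.0], [0.3, -0.0]]
T (181.7061403508772, 212.18859649122808, 228.0) [47.6  0.4]
S (311.8777777777778, 227.50555555555556, 180.0) [49.8  5.6]
4 [[514.2 213.9   0. ]]
8 [[518.1 212.9   0. ]]
0 [[510.3 214.9   0. ]]
-4 [[506.4 215.9   0. ]]
knob [-35.2   0.9] stop top far/near [[-22.1, 14.6], [-44.9, 12.1], [-22.3, -8.7]] foot [[-9.8, 20.1], [-9.8, -10.8]] carrier top edge [11.4  1.4] foot [10.5  0.6]
```

>>> step_arm:
  motion:
    - {"travel": [1, 0, -10], "dr": [-5.8, 1.5, 0], "jaw": 0.3}
    - {"travel": [1, 0, -25], "dr": [-5.8, 1.5, 0], "jaw": 0.3}
    - {"travel": [1, 0, -35], "dr": [-5.8, 1.5, 0], "jaw": 0.3}
    - {"travel": [1, 0, -35], "dr": [-5.8, 1.5, 0], "jaw": 0.3}
    - {"travel": [1, 0, -35], "dr": [-5.8, 1.5, 0], "jaw": 0.3}

```text
clock: 11.65
eef_pos: [515.4, 214.4, 72.8]
eef_rot: [0.126, 0.991, -0.052, -0.006]
wrist_force: [0.4, -0.4, -1.1]
gripper_width: 38.0
```

```bash
python3 look.py j2 155,180,215,275 290,165,357,260
python3 - <<'E'
from seg import *
a,b=pickle.load(open("j2.pkl","rb"));p,A=corners(b["color"],(305,190,340,225));print(p.round(1).tolist(),A)
E
```

```text
[515.4 214.4  72.8] [ 0.4 -0.4 -1.1] 38.049876860768066 14.471456330774474
[[318.4, 201.8], [314.3, 212.8], [325.8, 220.1], [327.1, 217.9], [325.7, 213.9], [328.6, 207.3]] 155.0859375
```

View pics/j2.png

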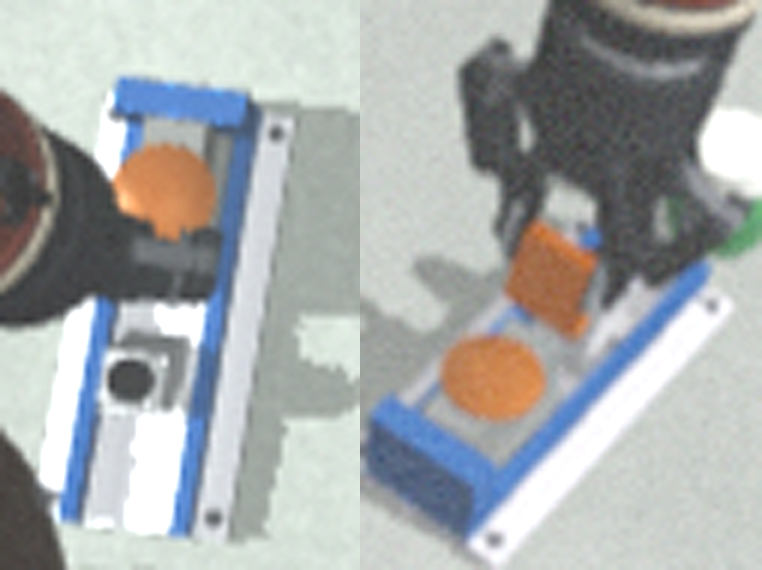

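>>> step_arm:
  motion:
    - {"travel": [0, -0.5, -6], "dr": [2, -0.5, 0], "jaw": 0.3}
    - {"travel": [0, -0.5, -12], "dr": [2, -0.5, 0], "jaw": 0.3}
    - {"travel": [0, -0.5, -18], "dr": [2, -0.5, 0], "jaw": 0.3}
    - {"travel": [0, -0.5, -24], "dr": [2, -0.5, 0], "jaw": 0.3}
    - {"travel": [0, -0.5, -30], "dr": [2, -0.5, 0], "jaw": 0.3}
    - {"travel": [0, -0.5, -30], "dr": [2, -0.5, 0], "jaw": 0.3}

```text
clock: 12.5
eef_pos: [514.9, 214.2, 41.9]
eef_rot: [0.125, 0.991, -0.034, -0.005]
wrist_force: [1.2, -0.2, -1.4]
gripper_width: 38.1
```

>>> step_arm:
  motion:
    - {"travel": [0, 0, -4], "dr": [0, 0, 0], "jaw": 0.3}
    - {"travel": [0, 0, -8], "dr": [0, 0, 0], "jaw": 0.3}
    - {"travel": [0, 0, -10], "dr": [0, 0, 0], "jaw": 0.3}
    - {"travel": [0, 0, -10], "dr": [0, 0, 0], "jaw": 0.3}

```text
clock: 13.0
eef_pos: [515.7, 214.7, 32.5]
eef_rot: [0.126, 0.992, -0.033, -0.004]
wrist_force: [1.1, 2.7, -1.2]
gripper_width: 38.0
```

>>> step_arm:
  motion:
    - {"travel": [0, 0, -3], "dr": [0, 0, 0], "jaw": 0.3}
    - {"travel": [0, 0, -5], "dr": [0, 0, 0], "jaw": 0.3}
    - {"travel": [0, 0, -7], "dr": [0, 0, 0], "jaw": 0.3}
    - {"travel": [0, 0, -7], "dr": [0, 0, 0], "jaw": 0.3}

```text
clock: 13.5
eef_pos: [515.5, 214.7, 25.4]
eef_rot: [0.125, 0.992, -0.034, -0.004]
wrist_force: [2.4, 4.8, -0.1]
gripper_width: 37.8
```

>>> step_arm:
  motion:
    - {"travel": [0, 0.5, -2], "dr": [0, 0, 0], "jaw": 0.3}
    - {"travel": [0, 1, -4], "dr": [0, 0, 0], "jaw": 0.3}
    - {"travel": [0, 1, -6], "dr": [0, 0, 0], "jaw": 0.3}
    - {"travel": [0, 1, -6], "dr": [0, 0, 0], "jaw": 0.3}

```text
clock: 14.0
eef_pos: [517.1, 214.5, 22.9]
eef_rot: [0.126, 0.991, -0.035, -0.002]
wrist_force: [-4.8, -4.6, 40.9]
gripper_width: 38.4
```

>>> step_arm:
  motion:
    - {"travel": [0, 0, 3.5], "dr": [0, 0, 0], "jaw": 0.3}
    - {"travel": [2, -0.5, 3.5], "dr": [0, 0, 0], "jaw": 0.3}
    - {"travel": [4, -1, 3.5], "dr": [0, 0, 0], "jaw": 0.3}
    - {"travel": [5, -1.2, 3.5], "dr": [0, 0, 0], "jaw": 0.3}
    - {"travel": [5, -1.2, 3.5], "dr": [0, 0, 0], "jaw": 0.3}

```text
clock: 14.62
eef_pos: [517.9, 214.2, 23.3]
eef_rot: [0.125, 0.992, -0.034, -0.007]
wrist_force: [-10.4, 3.4, 19.8]
gripper_width: 38.0
```

>>> step_arm:
  motion:
    - {"travel": [-2, 0.5, 0], "dr": [0, 0, 0], "jaw": 0.5}
    - {"travel": [-2, 0.5, 0], "dr": [0, 0, 0], "jaw": 0.7}
    - {"travel": [-2, 0.5, 0], "dr": [0, 0, 0], "jaw": 0.7}
    - {"travel": [-2, 0.5, 20], "dr": [0, 0, 0], "jaw": 0.7}
    - {"travel": [-2, 0.5, 60], "dr": [4, -1, 0], "jaw": 0.7}
    - {"travel": [-2, 0.5, 100], "dr": [4, -1, 0], "jaw": 0.7}
    - {"travel": [-2, 0.5, 100], "dr": [4, -1, 0], "jaw": 0.7}

```text
clock: 15.5
eef_pos: [520.5, 214.7, 125.9]
eef_rot: [0.126, 0.992, 0.003, 0.002]
wrist_force: [-0.8, 1.1, -0.2]
gripper_width: 60.0
```

>>> step_arm:
  motion:
    - {"travel": [45, -404, 0], "dr": [0, 0, 10.5], "jaw": 1}
    - {"travel": [45, -404, 0], "dr": [0, 0, 10.5], "jaw": 1}
    - {"travel": [45, -404, 0], "dr": [0, 0, 10.5], "jaw": 1}
    - {"travel": [45, -404, 0], "dr": [0, 0, 10.5], "jaw": 1}
    - {"travel": [45, -404, 0], "dr": [0, 0, 10.5], "jaw": 1}
    - {"travel": [45, -404, 0], "dr": [0, 0, 10.5], "jaw": 1}
    - {"travel": [45, -404, 0], "dr": [0, 0, 10.5], "jaw": 1}
    - {"travel": [45, -404, 0], "dr": [0, 0, 10.5], "jaw": 1}
    - {"travel": [45, -404, 0], "dr": [0, 0, 10.5], "jaw": 1}
    - {"travel": [45, -404, 0], "dr": [0, 0, 10.5], "jaw": 1}

```text
clock: 16.75
eef_pos: [563.1, -188.1, 122.6]
eef_rot: [0.034, 0.999, 0.002, -0.001]
wrist_force: [-0.2, 0.1, -0.6]
gripper_width: 85.7
```

```bash
python3 look.py k1 155,180,215,275 285,180,357,260
```

```text
[ 563.1 -188.1  122.6] [-0.2  0.1 -0.6] 85.68103671795714 3.8537517522396603
```

View pics/k1.png

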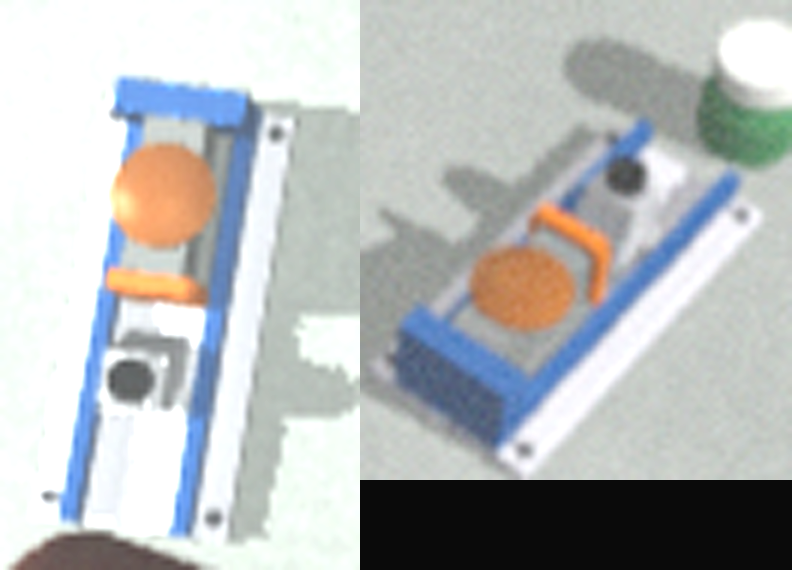

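>>> step_arm:
  motion:
    - {"travel": [4, -4.5, -40], "dr": [0, 0, 0], "jaw": 1}
    - {"travel": [4, -4.5, -80], "dr": [0, 0, 0], "jaw": 1}
    - {"travel": [4, -4.5, -100], "dr": [0, 0, 0], "jaw": 1}
    - {"travel": [4, -4.5, -100], "dr": [0, 0, 0], "jaw": 1}
    - {"travel": [4, -4.5, -100], "dr": [0, 0, 0], "jaw": 0.3}
    - {"travel": [4, -4.5, -100], "dr": [0, 0, 0], "jaw": 0.3}
    - {"travel": [4, -4.5, -100], "dr": [0, 0, 0], "jaw": 0.3}
    - {"travel": [4, -4.5, -100], "dr": [0, 0, 0], "jaw": 0.3}
    - {"travel": [4, -4.5, -100], "dr": [0, 0, 0], "jaw": 0.3}

```text
clock: 17.98
eef_pos: [568.4, -194.2, 24.4]
eef_rot: [0.034, 0.999, 0.001, 0.001]
wrist_force: [-0.7, 1.1, 6.3]
gripper_width: 37.2
```

>>> step_arm:
  motion:
    - {"travel": [0, 0, 10], "dr": [0, 0, 0], "jaw": 0.3}
    - {"travel": [0, 0, 40], "dr": [0, 0, 0], "jaw": 0.3}
    - {"travel": [0, 0, 90], "dr": [0, 0, 0], "jaw": 0.3}
    - {"travel": [0, 0, 90], "dr": [0, 0, 0], "jaw": 0.3}

```text
clock: 18.48
eef_pos: [570.0, -195.2, 117.6]
eef_rot: [0.034, 0.999, 0.0, 0.003]
wrist_force: [0.4, -1.5, -0.5]
gripper_width: 37.6
```

>>> step_arm:
  motion:
    - {"travel": [-65, 411, 0], "dr": [0, 0, -10.5], "jaw": 0.3}
    - {"travel": [-65, 411, 0], "dr": [0, 0, -10.5], "jaw": 0.3}
    - {"travel": [-65, 411, 0], "dr": [0, 0, -10.5], "jaw": 0.3}
    - {"travel": [-65, 411, 0], "dr": [0, 0, -10.5], "jaw": 0.3}
    - {"travel": [-65, 411, 0], "dr": [0, 0, -10.5], "jaw": 0.3}
    - {"travel": [-65, 411, 0], "dr": [0, 0, -10.5], "jaw": 0.3}
    - {"travel": [-65, 411, 0], "dr": [0, 0, -10.5], "jaw": 0.3}
    - {"travel": [-65, 411, -20], "dr": [0, 0, -10.5], "jaw": 0.3}
    - {"travel": [-65, 411, -20], "dr": [0, 0, -10.5], "jaw": 0.3}
    - {"travel": [-65, 411, -20], "dr": [0, 0, -10.5], "jaw": 0.3}

```text
clock: 19.73
eef_pos: [502.4, 216.6, 93.3]
eef_rot: [0.126, 0.992, 0.002, -0.0]
wrist_force: [-0.1, -0.2, -0.2]
gripper_width: 37.5
```

```bash
python3 look.py k2 155,180,215,275 285,165,357,260;  python3 - <<'E'
from seg import *
a,b=pickle.load(open("k2.pkl","rb"));p,A=corners(b["color"],(300,180,340,218));print(p.round(1).tolist(),A)
E
```

```text
[502.4 216.6  93.3] [-0.1 -0.2 -0.2] 37.483672859977325 14.475173535946494
[[319.3, 195.2], [316.4, 207.9], [328.3, 215.1], [330.8, 209.7], [328.2, 206.9], [329.2, 201.3]] 169.375
```

View pics/k2.png

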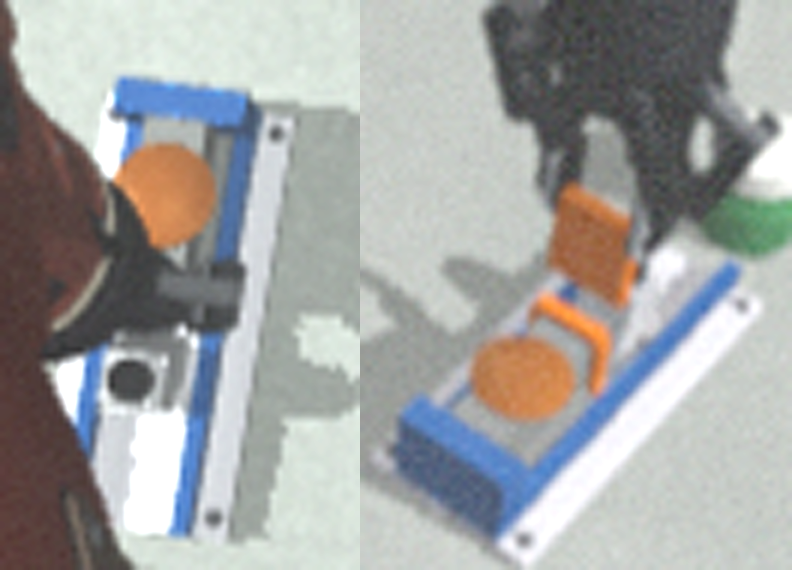

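>>> step_arm:
  motion:
    - {"travel": [1, 1, -10], "dr": [0, 0, 0], "jaw": 0.3}
    - {"travel": [1, 1, -18], "dr": [0, 0, 0], "jaw": 0.3}
    - {"travel": [1, 1, -26], "dr": [0, 0, 0], "jaw": 0.3}
    - {"travel": [1, 1, -32], "dr": [0, 0, 0], "jaw": 0.3}
    - {"travel": [1, 1, -38], "dr": [0, 0, 0], "jaw": 0.3}
    - {"travel": [1, 1, -38], "dr": [0, 0, 0], "jaw": 0.3}

```text
clock: 20.58
eef_pos: [503.0, 218.0, 54.5]
eef_rot: [0.126, 0.992, 0.002, -0.001]
wrist_force: [0.0, 0.5, -0.5]
gripper_width: 37.5
```

>>> step_arm:
  motion:
    - {"travel": [0, 0, -5], "dr": [0, 0, 0], "jaw": 0.3}
    - {"travel": [0, 0, -10], "dr": [0, 0, 0], "jaw": 0.3}
    - {"travel": [0, 0, -14], "dr": [0, 0, 0], "jaw": 0.3}
    - {"travel": [0, 0, -17], "dr": [0, 0, 0], "jaw": 0.3}
    - {"travel": [0, 0, -17], "dr": [0, 0, 0], "jaw": 0.3}

```text
clock: 21.2
eef_pos: [503.1, 218.0, 37.7]
eef_rot: [0.126, 0.992, 0.002, -0.0]
wrist_force: [-0.2, -0.3, 0.1]
gripper_width: 37.5
```

>>> step_arm:
  motion:
    - {"travel": [0, 0, -3], "dr": [0, 0, 0], "jaw": 0.3}
    - {"travel": [0, 0, -6], "dr": [0, 0, 0], "jaw": 0.3}
    - {"travel": [0, 0, -9], "dr": [0, 0, 0], "jaw": 0.3}
    - {"travel": [0, 0, -11], "dr": [0, 0, 0], "jaw": 0.3}
    - {"travel": [0, 0, -11], "dr": [0, 0, 0], "jaw": 0.3}

```text
clock: 21.82
eef_pos: [504.0, 218.1, 28.3]
eef_rot: [0.126, 0.992, 0.002, 0.001]
wrist_force: [-3.4, -2.1, 15.6]
gripper_width: 37.6
```

>>> step_arm:
  motion:
    - {"travel": [2, -0.5, 1.5], "dr": [0, 0, 0], "jaw": 0.3}
    - {"travel": [4, -1, 1.5], "dr": [0, 0, 0], "jaw": 0.3}
    - {"travel": [6, -1.5, 1.5], "dr": [0, 0, 0], "jaw": 0.3}
    - {"travel": [6, -1.5, 1.5], "dr": [0, 0, 0], "jaw": 0.3}

```text
clock: 22.32
eef_pos: [504.5, 217.7, 28.3]
eef_rot: [0.125, 0.992, 0.002, -0.004]
wrist_force: [-18.3, 6.3, 17.3]
gripper_width: 37.3
```

>>> step_arm:
  motion:
    - {"travel": [-4, 1, 0], "dr": [0, 0, 0], "jaw": 0.5}
    - {"travel": [-5, 1.2, 0], "dr": [0, 0, 0], "jaw": 0.7}
    - {"travel": [-5, 1.2, 0], "dr": [0, 0, 0], "jaw": 0.7}
    - {"travel": [-5, 1.2, 20], "dr": [0, 0, 0], "jaw": 0.7}
    - {"travel": [-5, 1.2, 70], "dr": [0, 0, 0], "jaw": 0.7}
    - {"travel": [-5, 1.2, 120], "dr": [0, 0, 0], "jaw": 0.7}
    - {"travel": [-5, 1.2, 120], "dr": [0, 0, 0], "jaw": 0.7}

```text
clock: 23.2
eef_pos: [507.4, 218.4, 152.4]
eef_rot: [0.126, 0.992, 0.003, 0.003]
wrist_force: [0.6, 0.5, -1.4]
gripper_width: 59.6
```

>>> step_arm:
  motion:
    - {"travel": [-8, -404, 0], "dr": [0, 0, 10.5], "jaw": 1}
    - {"travel": [-8, -404, 0], "dr": [0, 0, 10.5], "jaw": 1}
    - {"travel": [-8, -404, 0], "dr": [0, 0, 10.5], "jaw": 1}
    - {"travel": [-8, -404, 0], "dr": [0, 0, 10.5], "jaw": 1}
    - {"travel": [-8, -404, 0], "dr": [0, 0, 10.5], "jaw": 1}
    - {"travel": [-8, -404, 0], "dr": [0, 0, 10.5], "jaw": 1}
    - {"travel": [-8, -404, 0], "dr": [0, 0, 10.5], "jaw": 1}
    - {"travel": [-8, -404, 0], "dr": [0, 0, 10.5], "jaw": 1}
    - {"travel": [-8, -404, 0], "dr": [0, 0, 10.5], "jaw": 1}
    - {"travel": [-8, -404, 0], "dr": [0, 0, 10.5], "jaw": 1}

```text
clock: 24.45
eef_pos: [496.3, -185.1, 148.2]
eef_rot: [0.034, 0.999, 0.002, -0.001]
wrist_force: [0.2, -0.0, 0.1]
gripper_width: 85.8
```

```bash
python3 look.py k3 155,180,215,275 285,180,357,260
```

```text
[ 496.3 -185.1  148.2] [ 0.2 -0.   0.1] 85.82461278459398 3.8560102278468045
```

View pics/k3.png

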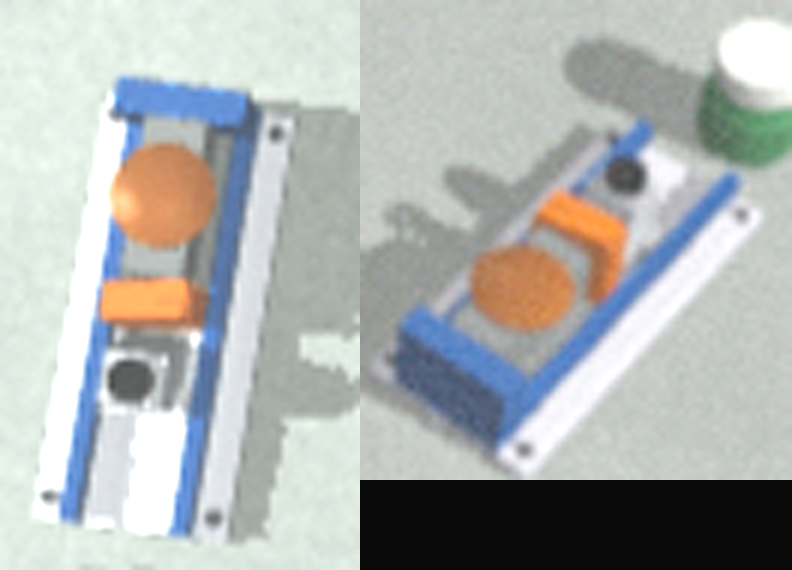

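>>> step_arm:
  motion:
    - {"travel": [-2, -2.5, -50], "dr": [0, 0, 0], "jaw": 1}
    - {"travel": [-2, -2.5, -96], "dr": [0, 0, 0], "jaw": 1}
    - {"travel": [-2, -2.5, -96], "dr": [0, 0, 0], "jaw": 1}
    - {"travel": [-2, -2.5, -96], "dr": [0, 0, 0], "jaw": 0.3}
    - {"travel": [-2, -2.5, -96], "dr": [0, 0, 0], "jaw": 0.3}
    - {"travel": [-2, -2.5, -96], "dr": [0, 0, 0], "jaw": 0.3}
    - {"travel": [-2, -2.5, -96], "dr": [0, 0, 0], "jaw": 0.3}
    - {"travel": [-2, -2.5, -96], "dr": [0, 0, 0], "jaw": 0.3}

```text
clock: 25.55
eef_pos: [495.6, -189.3, 54.4]
eef_rot: [0.034, 0.999, 0.001, 0.001]
wrist_force: [-0.8, 1.9, 8.2]
gripper_width: 38.8
```

>>> step_arm:
  motion:
    - {"travel": [0, 0, 10], "dr": [0, 0, 0], "jaw": 0.3}
    - {"travel": [0, 0, 45], "dr": [0, 0, 0], "jaw": 0.3}
    - {"travel": [0, 0, 95], "dr": [0, 0, 0], "jaw": 0.3}
    - {"travel": [0, 0, 95], "dr": [0, 0, 0], "jaw": 0.3}

```text
clock: 26.05
eef_pos: [496.8, -190.1, 151.8]
eef_rot: [0.034, 0.999, 0.0, 0.003]
wrist_force: [1.4, 0.7, -2.9]
gripper_width: 38.6
```

>>> step_arm:
  motion:
    - {"travel": [-3, 409, 0], "dr": [0, 0, -10.5], "jaw": 0.3}
    - {"travel": [-3, 409, 0], "dr": [0, 0, -10.5], "jaw": 0.3}
    - {"travel": [-3, 409, 0], "dr": [0, 0, -10.5], "jaw": 0.3}
    - {"travel": [-3, 409, 0], "dr": [0, 0, -10.5], "jaw": 0.3}
    - {"travel": [-3, 409, 0], "dr": [0, 0, -10.5], "jaw": 0.3}
    - {"travel": [-3, 409, 0], "dr": [0, 0, -10.5], "jaw": 0.3}
    - {"travel": [-3, 409, 0], "dr": [0, 0, -10.5], "jaw": 0.3}
    - {"travel": [-3, 409, 0], "dr": [0, 0, -10.5], "jaw": 0.3}
    - {"travel": [-3, 409, 0], "dr": [0, 0, -10.5], "jaw": 0.3}
    - {"travel": [-3, 409, 0], "dr": [0, 0, -10.5], "jaw": 0.3}

```text
clock: 27.3
eef_pos: [491.3, 219.1, 147.4]
eef_rot: [0.126, 0.992, 0.002, -0.0]
wrist_force: [0.5, -0.5, -1.0]
gripper_width: 38.5
```

```bash
python3 look.py w1 155,180,215,275 285,165,357,260
```

```text
[491.3 219.1 147.4] [ 0.5 -0.5 -1. ] 38.53139560568513 14.519397171500357
```

View pics/w1.png

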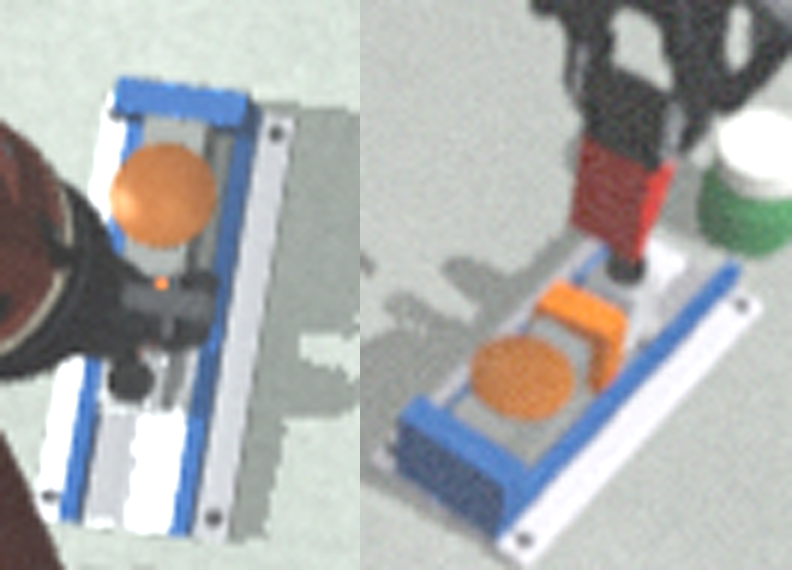

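>>> step_arm:
  motion:
    - {"travel": [1, 1.5, -20], "dr": [0, 0, 0], "jaw": 0.3}
    - {"travel": [1, 1.5, -35], "dr": [0, 0, 0], "jaw": 0.3}
    - {"travel": [1, 1.5, -42], "dr": [0, 0, 0], "jaw": 0.3}
    - {"travel": [1, 1.5, -48], "dr": [0, 0, 0], "jaw": 0.3}
    - {"travel": [1, 1.5, -48], "dr": [0, 0, 0], "jaw": 0.3}

```text
clock: 28.02
eef_pos: [493.7, 221.9, 101.3]
eef_rot: [0.126, 0.992, 0.002, 0.001]
wrist_force: [-0.3, -0.1, -1.9]
gripper_width: 38.8
```

>>> step_arm:
  motion:
    - {"travel": [-1, -1, -6], "dr": [0, 0, 0], "jaw": 0.3}
    - {"travel": [-1, -1, -12], "dr": [0, 0, 0], "jaw": 0.3}
    - {"travel": [-1, -1, -18], "dr": [0, 0, 0], "jaw": 0.3}
    - {"travel": [-1, -1, -18], "dr": [0, 0, 0], "jaw": 0.3}

```text
clock: 28.52
eef_pos: [492.2, 220.5, 81.0]
eef_rot: [0.126, 0.992, 0.002, 0.0]
wrist_force: [4.8, -1.2, -3.6]
gripper_width: 38.5
```

>>> step_arm:
  motion:
    - {"travel": [1.5, -0.4, -3], "dr": [0, 0, 0], "jaw": 0.3}
    - {"travel": [2, -0.5, -6], "dr": [0, 0, 0], "jaw": 0.3}
    - {"travel": [2, -0.5, -8], "dr": [0, 0, 0], "jaw": 0.3}
    - {"travel": [2, -0.5, -8], "dr": [0, 0, 0], "jaw": 0.3}

```text
clock: 29.02
eef_pos: [494.7, 220.4, 73.9]
eef_rot: [0.126, 0.992, 0.002, 0.001]
wrist_force: [4.9, -1.5, 2.3]
gripper_width: 38.2
```

>>> step_arm:
  motion:
    - {"travel": [1, -0.2, -2], "dr": [0, 0, 0], "jaw": 0.3}
    - {"travel": [1, -0.2, -4], "dr": [0, 0, 0], "jaw": 0.3}
    - {"travel": [1, -0.2, -6], "dr": [0, 0, 0], "jaw": 0.3}
    - {"travel": [1, -0.2, -6], "dr": [0, 0, 0], "jaw": 0.3}

```text
clock: 29.52
eef_pos: [497.0, 220.2, 69.6]
eef_rot: [0.126, 0.992, 0.002, 0.002]
wrist_force: [4.1, -4.0, 19.7]
gripper_width: 38.2
```

>>> step_arm:
  motion:
    - {"travel": [0, 0, -2], "dr": [0, 0, 0], "jaw": 0.3}
    - {"travel": [0, 0, -4], "dr": [0, 0, 0], "jaw": 0.3}
    - {"travel": [0, 0, -4], "dr": [0, 0, 0], "jaw": 0.3}
    - {"travel": [0, 0, -4], "dr": [0, 0, 0], "jaw": 0.3}

```text
clock: 30.02
eef_pos: [498.0, 220.4, 68.5]
eef_rot: [0.126, 0.992, 0.003, 0.004]
wrist_force: [-4.0, -7.2, 52.9]
gripper_width: 38.8
```

```bash
python3 look.py w2 155,180,215,275 285,165,357,260; python3 -c "
from plant import r;o=r.get_obs();print(o['torque'],o['eef_rot'])"
```

```text
[498.  220.4  68.5] [-4.  -7.2 52.9] 38.82810328559051 14.44383006143895
[-1.47268837  1.24893813  0.15163189] [0.12571613 0.99205497 0.00274085 0.00385664]
```

View pics/w2.png

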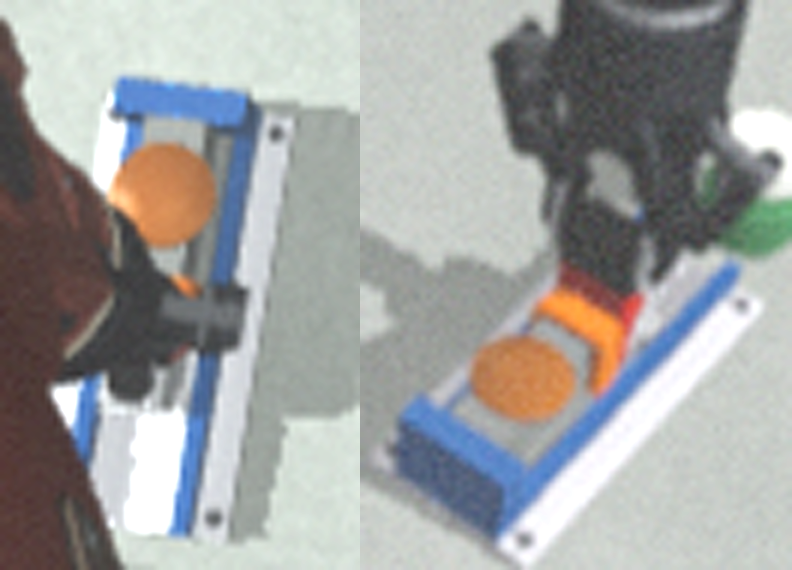

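>>> step_arm:
  motion:
    - {"travel": [0, 0, -1], "dr": [0, 0, 0], "jaw": 0.3}
    - {"travel": [0, 0, -1], "dr": [0, 0, 0], "jaw": 0.3}
    - {"travel": [0, 0, -1], "dr": [0, 0, 0], "jaw": 0.3}
    - {"travel": [0, 0, -1], "dr": [0, 0, 0], "jaw": 0.3}
    - {"travel": [0, 0, -1], "dr": [0, 0, 0], "jaw": 0.3}
    - {"travel": [0, 0, -1], "dr": [0, 0, 0], "jaw": 0.3}

```text
clock: 30.88
eef_pos: [498.0, 220.4, 68.5]
eef_rot: [0.126, 0.992, 0.003, 0.004]
wrist_force: [-9.1, -8.3, 64.1]
gripper_width: 38.8
```

Run:
```python
from fit import *
from plant import r
o=r.get_obs();print(o["eef_pos"].round(1),o["wrist_force"].round(1),o["gripper_width"])
b=r.snapshot("scene");t=r.snapshot("top")
def blob(im,box):
    x0,y0,x1,y1=box;h=cv2.cvtColor(im[y0:y1,x0:x1],cv2.COLOR_BGR2HSV);m=cv2.inRange(h,(3,100,40),(22,255,255))
    k,_=cv2.findContours(cv2.resize(m,None,fx=4,fy=4,interpolation=cv2.INTER_LINEAR)//128*255,cv2.RETR_EXTERNAL,cv2.CHAIN_APPROX_NONE);k=max(k,key=cv2.contourArea);M=cv2.moments(k);return x0+M["m10"]/M["m00"]/4,y0+M["m01"]/M["m00"]/4,M["m00"]/16
W=lambda n:pickle.load(open(n+".pkl","rb"))
for n,im in(("start",S["color"]),("k1",W("k1")[1]["color"]),("k3",W("k3")[1]["color"]),("now",b["color"])): print(n,np.round(blob(im,(300,215,322,240)),2))
J=np.load("J.npy");print("px per 1.5mm",np.diff(proj(S,w(J,[(46.5,0,64),(48,0,64)])),axis=0))
for n,im in(("start",T["color"]),("k3",W("k3")[0]["color"]),("now",t["color"])):
    c=cv2.cvtColor(im[196:204,176:190],cv2.COLOR_BGR2GRAY);print(n,c.mean(1).round())
```

```text
[498.  220.4  68.5] [-9.1 -8.3 64.1] 38.84294894554556
start [312.25 227.89 173.72]
k1 [312.1  228.02 174.69]
k3 [312.04 227.94 175.69]
now [312.13 228.08 174.69]
px per 1.5mm [[-0.32480748  0.33542003]]
start [77. 77. 77. 79. 91. 99. 99. 95.]
k3 [ 96.  95.  96.  99. 114. 121. 120. 116.]
now [ 88.  89.  89.  94. 109. 115. 114. 110.]
```

```bash
python3 -c "
from plant import r;print(r.hand_in());o=r.get_obs();print(o['clock'],o['wrist_force'],o['eef_pos'])"
```

```text
the job is handed in; nothing more can be done
None
the job is handed in; nothing more can be done
```

The job is handed in. Two shims stand side by side in the gap, the wedge is pressed in with its sloped side to the stop, and the arm is still gripping and pressing it. I used about 31 s of the 72 s. The third shim stays in the rack, and I saw nothing else on the table move.

**Last checks**
- **Bite:** extra push raised the force on the wedge from 53 to 64 N with no further travel. Its underside stopped about 10 mm above the channel floor, so it did not drop loose. I measured the gap at roughly 20–22 mm, and two shims take up 16 mm of that.
- **Carrier:** the lens moved towards the end wall in the scene camera by only about 0.2 pixel, roughly 0.6–0.9 mm. That fits the carrier being home, but it is close to the noise.
- **Third shim:** I did not try one. Even the largest gap, 22.5 mm, is less than the 24 mm three shims need.

**What disagreed**
- **Grasp height:** the first shim took several tries, because the fingertips stood higher than I expected from the reported tool height. I worked from heights measured relative to each grip after that.
- **Camera offset:** the scene camera read about 5 mm off in y against the top camera and the arm, so I trusted the top camera.
- **Tilt:** the first shim came out of the rack tilted by about 6°. I corrected for it, and it stood upright after release.
- **Pictures:** I viewed 18, well over the budget of 10.

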